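Lift a specimen tile from its drying tray with a spatula and load it on the imaging stand

TASK

Slide the spatula under the white specimen tile in the drying tray, lift the tile out on the blade without touching it with the fingers, and set it down on the slotted saddle block, centred and lying along the slot, then draw the spatula out. Lay the spatula flat on the bench, take the tile off the saddle by its long edges with the fingers, and lower it (do not drop it) onto the raised pad of the imaging stand, centred and lengthwise along the pad. Never let the tile touch the bench, and leave the vial, dish and cup where they stand.

Things in the scene. Friction and masses are not known exactly. Their poses are not given: they have to be found in the camera images.
- tile_center (a point): centre of the specimen tile: a white ceramic slab 110 x 64 x 10 mm (x along its length, y across, z up), about 0.15 kg, three small brown specimens on its top. It starts lying on the tray's two ribs, lengthwise along them, about 4 mm free on each side between tray walls that rise 8 mm above its top, so fingers cannot get at its edges there.
- tray_seat (a point): point in the drying tray midway between its two ribs, at the height of the rib tops, 26 mm above the bench; the tile's underside starts at this height, its centre within about 5 mm of this point. x points along the ribs from the tray's open end (-x, 63 mm from this point) to its closed rear wall (+x); z up.
- saddle_seat (a point): centre of the top of the aluminium saddle block, 40 mm above the bench; x along its slot, y across, z up. The tile rests on the two cheeks of the block, lengthwise along the slot, bridging it and overhanging the block by 5 mm on each long side; its centre is then 5 mm above this point.
- stand_seat (a point): centre of the top of the imaging stand's solid raised dark steel pad, 50 mm above the bench: pad 100 mm long (its x), 46 mm wide (y), standing 20 mm proud of a fixed grey platform 150 x 125 mm. The tile, seated, overhangs the pad all round; its centre is then 5 mm above this point.
- spatula_grip (a point): grip point of the spatula, inside its wooden handle: x points to the blade, z up; 24 mm above the underside of the blade. The handle is a straight bar 16 mm wide (y) and 20 mm high, its underside 14 mm above that of the blade, from 42 mm ahead to 78 mm behind this point. The spatula starts lying on the bench; this point is then 24 mm above it.
- spatula_tip (a point): middle of the front edge of the spatula's blade, 155 mm ahead of the grip point, half-way up the 3 mm blade (1.5 mm above its underside).
- tile: the specimen tile; origin at the centre of its underside
- spatula: the spatula, 0.14 kg; origin 24 mm straight below the grip point. Steel blade 32 mm wide, 3 mm thick, flat, from 55 to 155 mm ahead of the grip point; a sloping neck reaches its top 62 mm ahead. A heel 62 to 74 mm behind the grip point reaches down to the blade's level: the spatula stands level on blade and heel. Centre of mass about 60 mm ahead of the grip point.
- saddle: the fixed aluminium saddle block: a U-channel 80 mm long (x), 54 mm wide (y), 40 mm high, with two upright cheeks 5 mm thick and between them a slot 44 mm wide and 24 mm deep, open at both ends; origin at the centre of its underside, on the bench.
- tray: the fixed grey drying tray, 126 mm long (x), 82 mm wide (y), 44 mm high at its side walls and rear wall, open at its -x end; origin at the centre of its underside. The clear channel between its ribs is 46 mm wide, its floor 4 mm above the bench, so 22 mm high under the tile.
- vial: bystander: amber glass jar with a black cap, 32 mm across, 75 mm high; origin at the centre of its underside
- dish: bystander: closed glass dish, 96 mm across, 18 mm high; origin at the centre of its underside
- cup: bystander: open white square cup 50 x 50 x 55 mm; origin at the centre of its underside
Things that resemble listed ones, but are neither listed nor needed, are in the scene too. Of the things like the tile, leave any that is blue, red or turquoise; of the rest the smaller one is meant.

How it is judged:
By the outcome, as a careful person would: the job done as asked, in the order asked, and still so for the second after the job is handed in, with the robot touching nothing.
It also fails if it takes over 72 s, if anything falls off the work surface, if the arm or the gripper's body presses on something with over 40 N, if the wrist force passes 120 N, or if a joint passes its speed limit or range.

ROBOT

A 6-joint arm with a two-finger parallel gripper is mounted at the origin on the work surface. World frame = base frame: x ahead of the robot, y to its left, z up, the work surface at z = 0. Lengths are in m, angles in rad, forces in N, time in s.
With the tool pointing down it reaches from about 0.25 to 0.775 m from the base axis. Payload 4 kg.
Tool frame: the origin (TCP) lies midway between the tips of the shut fingers; the grasp point (between the pads) lies 19 mm behind it; z points along the fingers, y is the line along which they close (so a half turn about z gives the same grasp; the last joint's range is limited). The gripper opens to 94 mm and grips with 3 to 60 N. Pads are 16 mm wide; open, the fingers measure 119 mm over their backs; the gripper's body (75 mm by 177 mm) begins 78 mm behind the grasp point.
Start: joints at [-1.231, 0.087, 1.371, -0, 1.684, -0.103], TCP at [0.236, -0.497, 0.206] pointing down, gripper open.
Joint ranges: [-3.1, 3.1], [-0.76, 2.03], [0.27, 2.55], [-1.08, 4.22], [0.17, 2.65], [-2.57, 2.57]. Speed limits (rad/s): [2.79, 2.79, 3.14, 3.14, 3.14, 3.14].

INTERFACE

Orientations are given as [roll, pitch, yaw] about the fixed x, y, z axes, in that order (R = Rz(yaw) Ry(pitch) Rx(roll)).
In Python, from bench import get_obs, snapshot, close_job gives the robot as it stands. The module is installed in compiled form; this text tells all that it offers.
- The arm moves only by the tool drive_tool, never from a script. Its argument "commands" is a list of rows, each a list of 6 numbers: the shift along the tool's x, y, z in units of 0.04 m (1.0 is 0.04 m), then the turn, a rotation vector about the tool's x, y, z in units of 0.1 rad (1.0 is 0.1 rad). In form: [[dx, dy, dz, wx, wy, wz], ...]. A call has 1 to 20 rows; each row shifts and turns the commanded pose from where the row before left it, along the tool's axes as they then stand; what a row does not reach is not made up. A row lasts 1/8 s, in which the tool goes at most 62.5 mm and 10.7 degrees, less where a joint would pass 70% of its speed; a pose out of reach is approached as far as the arm can. A call with a number of a shift or a turn outside -1 to 1 is refused whole. A call with a gripper value outside its range is refused whole. "gripper" is the closure, from 0 (fully open) to 1 (shut), set as the call begins (left out, the last holds). The fingers move at their own pace and stop on an object; the grip force is fixed at half the most. Time passes only in rows, so rows that do not move let the fingers close. It gives the time, the measured TCP pose, the force, the opening and the grip force at its end, in the units of the state.
- get_obs(): the state, without advancing time (a new reading comes with each control period).
- snapshot(name): name is "scene" or "side" or "wrist"; returns a dict with "image" (384x512x3 uint8, blue, green, red), "range_z" (384x512 float32, m along the optical axis (not along the pixel's ray), 0 where there is no reading), "fx", "fy", "cx", "cy" (pixels), "rvec" (rotation vector, rad) and "tvec" (3), from world to camera coordinates, as OpenCV has them. Camera axes: x right, y down, z forward; pixel columns grow to the right and rows downward; lengths in m; the calibration is good to about 2 mm. A picture is of the moment at which its call begins.
- close_job(): hands the job in; it is judged then, once.
The state is a dict: "time": time; "joint_positions": joint angles; "qvel": joint speeds; "joint_torque": joint torques, N m; "tool_pos": TCP position; "ee_rot": TCP orientation; "wrist_force": force on the tool from outside, world axes, zero at the start; "wrist_torque": the same for the moment, N m; "width": finger opening in m; "finger_force": force on a finger pad.
Only numpy, scipy, OpenCV 4.12 (cv2) and the standard library are available. Lean on these libraries where they do the work, as an engineer would, in place of code of your own. Each camera call takes 0.05 s, during which the arm holds its last target. There are 200 camera calls.

## Working session

There is one attempt and no reset: what is moved stays moved. The work goes in short steps, Python scripts to look and compute and a tool call to move; the robot and the scene stay as the last step left them, time stands still between calls to the robot, and variables do not carry over. Pictures are saved under pics/ and viewed, at most 10 in all, crops included, and the job is handed in when it is done.

Besides the shell and the picture viewer there is one more tool, called after "Call:" by a JSON object that holds its "fn" and its "kwargs". drive_tool: Moves the arm, as the interface text tells. Its arguments: {"type":"object","properties":{"commands":{"type":"array"},"gripper":{"type":"number"}},"required":["commands"]}

```bash
mkdir -p pics; cat > h.py <<'E'
import numpy as np, cv2, pickle
from bench import get_obs, snapshot
from scipy.spatial.transform import Rotation as Rn
def take(name, tag):
    s=snapshot(name); cv2.imwrite(f'pics/{tag}.png', s['image']); pickle.dump(s,open(f'{tag}.pkl','wb')); return s
def load(tag): return pickle.load(open(f'{tag}.pkl','rb'))
def cloud(s):
    z=s['range_z']; v,u=np.mgrid[:z.shape[0],:z.shape[1]]
    c=np.stack([(u-s['cx'])/s['fx']*z,(v-s['cy'])/s['fy']*z,z],-1)
    R=cv2.Rodrigues(np.array(s['rvec'],float))[0]
    w=(c-np.ravel(s['tvec']))@R
    w[z==0]=np.nan
    return w
def ray(s,u,v,h):
    R=cv2.Rodrigues(np.array(s['rvec'],float))[0]; o=-R.T@np.ravel(s['tvec'])
    d=R.T@np.array([(u-s['cx'])/s['fx'],(v-s['cy'])/s['fy'],1]); return o+d*(h-o[2])/d[2]
E
python3 - <<'E'
from h import *
a=take('scene','scene0');b=take('side','side0');take('wrist','wrist0')
big=np.hstack([a['image'],b['image']]); cv2.imwrite('pics/both.png',cv2.resize(big,(800,300)))
for s in (a,b):
    R=cv2.Rodrigues(np.array(s['rvec'],float))[0]; print(-R.T@np.ravel(s['tvec']), s['fx'], (s['range_z']>0).mean())
print(get_obs())
E
```

```text
[ 1.47696554 -0.64897727  0.7710119 ] 426.0278264104067 0.995574951171875
[0.44428685 0.71942939 0.85374197] 354.9496632988827 0.995849609375
{'time': 0.15, 'joint_positions': array([-1.23108245e+00,  8.77842479e-02,  1.37189222e+00,  1.53890445e-05,
        1.68359125e+00, -1.03119314e-01]), 'qvel': array([ 0.0016745 , -0.00137345, -0.00414953,  0.00014273, -0.00116853,
       -0.00068094]), 'joint_torque': array([ 1.38876741e-03, -3.40644407e+01, -3.02792358e+01,  7.17741880e-02,
        3.05125338e-02, -1.04337976e-04]), 'tool_pos': array([ 0.23552744, -0.49655788,  0.20458114]), 'ee_rot': array([-3.13992807e+00, -1.87637976e-04,  4.42834753e-01]), 'wrist_force': array([ 0.37156939,  0.06674441, -0.45295433]), 'wrist_torque': array([0.03429567, 0.03710772, 0.03699218]), 'finger_force': 0.0, 'width': 0.0939360375186157}
```

View pics/scene0.png

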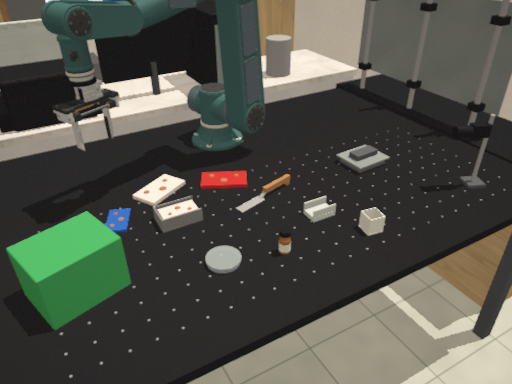

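View pics/side0.png

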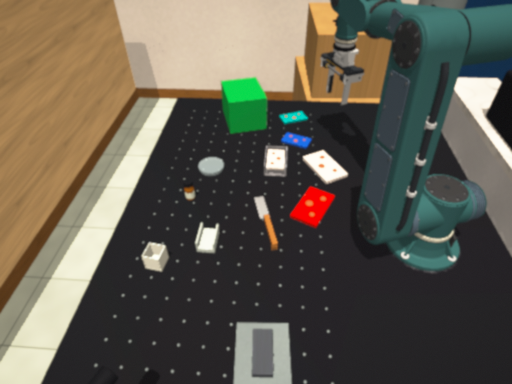

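The scene view shows three groups that matter:

- **Candidates for the tile:** white tile in the tray (178,210); larger white tile on the bench (160,188); red (223,180); blue (118,219); turquoise in the side view at (293,117).
- **My choice:** the tile in the tray, which is the smaller of the two white ones.
- **Other things:** spatula (265,192), saddle (319,209), stand (363,157), vial (285,243), dish (223,259), cup (372,222).

```bash
cat > m.py <<'E'
from h import *
def rect(P,n=''):
    P=P[np.isfinite(P).all(1)]
    (c,wh,a)=cv2.minAreaRect((P[:,:2]*1000).astype(np.float32)); 
    if wh[0]<wh[1]: wh=wh[::-1]; a+=90
    print(n,len(P),'c',np.round(c,1),'wh',np.round(wh,1),'ang',round((a+90)%180-90,1),'z',np.round(np.percentile(P[:,2],[5,50,95])*1000,1)); 
E
python3 - <<'E'
from m import *
A,B=load('scene0'),load('side0')
for nm,s in (('scene',A),('side',B)):
    w=cloud(s); x,y,z=w[...,0],w[...,1],w[...,2]
    print(nm,'bench z',np.nanmedian(z[(x>.3)&(x<.9)&(abs(y)<.4)]))
    m=((z>.010)&(z<.09)&(x>.2)&(x<1.0)&(abs(y)<.75)).astype(np.uint8)
    n,l,st,ce=cv2.connectedComponentsWithStats(m)
    for i in range(1,n):
        if st[i,4]>40: rect(w[l==i],f'{i} px{np.round(ce[i])}')
    hsv=cv2.cvtColor(s['image'],cv2.COLOR_BGR2HSV)
    o=(hsv[...,0]>8)&(hsv[...,0]<20)&(hsv[...,1]>120)&(hsv[...,2]>90)&(z<.06)&(z>.015)&(x>.2)&(x<.8)&(abs(y)<.4)
    l=cv2.connectedComponents(o.astype(np.uint8))[1]; k=np.bincount(l[l>0]).argmax(); rect(w[l==k],'handle')
c=cv2.resize(A['image'][160:280,120:420],(800,320),interpolation=cv2.INTER_CUBIC)
d=cv2.resize(B['image'][110:270,130:350],(400,280),interpolation=cv2.INTER_CUBIC)
e=cv2.resize(load('wrist0')['image'],(400,280))
cv2.imwrite('pics/crop0.png',np.vstack([c[:,:],np.hstack([d,e])]))
E
```

```text
scene bench z 0.002939530214580269
2 px[363. 157.] 824 c [455.6 375.2] wh [153.5 131.7] ang -86.6 z [11.9 34.3 54.8]
4 px[473. 178.] 263 c [758.9 598.7] wh [70.5 63.9] ang -25.7 z [11.  16.2 79. ]
5 px[224. 179.] 702 c [ 318.2 -124.8] wh [157.2 100.1] ang 63.9 z [12.5 18.  21.4]
6 px[159. 189.] 786 c [ 264.5 -338.1] wh [166.4  98.8] ang -61.0 z [13.3 18.1 21.2]
7 px[276. 184.] 242 c [457.8  -2.2] wh [138.3  20.8] ang -75.9 z [14.3 32.5 39.6]
8 px[177. 213.] 1108 c [ 448.  -342.1] wh [126.2  90.7] ang 89.4 z [14.1 39.  47.4]
9 px[319. 208.] 509 c [640.9  41.9] wh [84.7 60.3] ang 88.7 z [13.6 25.8 43.4]
13 px[372. 220.] 512 c [776.9 127.3] wh [55.2 53.4] ang -9.4 z [13.1 40.1 57.6]
14 px[118. 219.] 449 c [ 367.9 -504.1] wh [113.8  64.1] ang -21.7 z [11.1 13.6 16.5]
15 px[285. 240.] 280 c [ 734.9 -146.1] wh [34.3 29.9] ang -25.0 z [15.8 50.4 79.1]
16 px[223. 258.] 754 c [ 690.5 -308. ] wh [95.2 94.4] ang -39.9 z [17.2 21.  23.5]
17 px[ 85. 294.] 2468 c [ 675.  -645.8] wh [207.2  58.6] ang -88.8 z [14.7 51.4 86.3]
handle 211 c [455.9   5.6] wh [122.3  20.8] ang -75.9 z [20.  33.9 39.7]
s
[... 396 characters left out ...]
1 -336.9] wh [164.3  95.1] ang -61.8 z [13.2 17.1 20.4]
7 px[210. 165.] 350 c [ 690.9 -305. ] wh [94.3 93.9] ang -0.8 z [16.5 20.6 23.6]
8 px[188. 188.] 181 c [ 737.2 -141. ] wh [31.6 31.2] ang 38.5 z [15.4 49.5 78.7]
9 px[312. 206.] 977 c [ 320.3 -123.1] wh [161.3  92.8] ang 63.4 z [13.4 16.6 19.6]
11 px[270. 231.] 216 c [457.1   7.4] wh [120.2  16.6] ang -74.6 z [20.  35.3 38. ]
12 px[206. 238.] 482 c [643.7  43.5] wh [85.6 54.9] ang 89.0 z [14.2 19.1 42.7]
13 px[154. 255.] 487 c [777.9 130.7] wh [52.6 52.3] ang 80.4 z [13.  38.3 57.1]
14 px[262. 353.] 3364 c [459.4 372.6] wh [140.2 125.2] ang -86.6 z [29.5 32.3 52.8]
handle 201 c [456.7   8.8] wh [117.2  16.6] ang -74.6 z [21.3 35.4 38. ]
```

View pics/crop0.png

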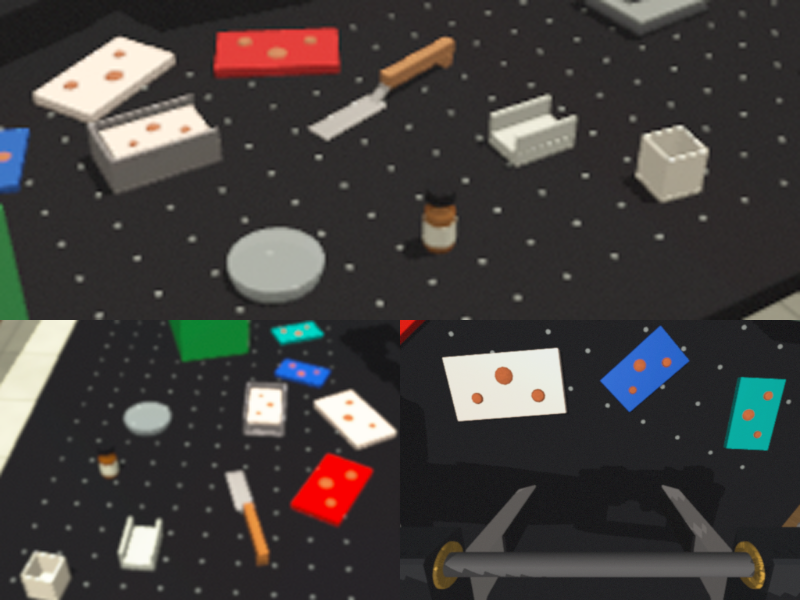

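The crop confirms the tile: the one in the tray at (178,210) is smaller than the loose white one at (160,188). The tray appears open towards +y, and the spatula blade points to -y. Next I'll turn the tool and check both from the wrist camera.

```bash
cat > go.py <<'E'
import sys
from h import *
def delta(x,y,z,yaw,roll=np.pi,pitch=0.,cur=None):
    o=get_obs(); p=np.array(o['tool_pos'])if cur is None else np.array(cur[:3]); R0=Rn.from_euler('xyz',o['ee_rot'] if cur is None else cur[3:])
    R1=Rn.from_euler('xyz',[roll,pitch,yaw])
    d=R0.inv().apply(np.array([x,y,z])-p)/.04; r=(R0.inv()*R1).as_rotvec()/.1
    d1=R1.inv().apply(np.array([x,y,z])-p)/.04
    print('t',round(o['time'],2),'pos',np.round(p,4),'rot',np.round(R0.as_euler('xyz'),4),'| shift units(cur)',np.round(d,3),'shift after turn',np.round(d1,3),'turn units',np.round(r,3))
if __name__=='__main__': delta(*map(float,sys.argv[1:]))
E
python3 - <<'E'
from go import *
s=load('wrist0'); R=cv2.Rodrigues(np.array(s['rvec'],float))[0]; c=-R.T@np.ravel(s['tvec'])
T=Rn.from_euler('xyz',[-3.13992807e+00,-1.87637976e-04,4.42834753e-01])
print('cam in tool',T.inv().apply(c-np.array([ 0.2355,-0.4966,0.2046])),'axes',np.round(T.as_matrix().T@R.T,3),s['fx'],s['cx'],s['cy'])
delta(.44,-.42,.25,1.571)
E
```

```text
cam in tool [ 0.08042328 -0.00018021 -0.17839654] axes [[ 0.001 -0.962 -0.274]
 [ 1.     0.001  0.001]
 [-0.    -0.274  0.962]] 320.10804402272026 253.97943484328226 195.06730994991716
t 0.15 pos [ 0.2355 -0.4966  0.2046] rot [-3.1399e+00 -2.0000e-04  4.4280e-01] | shift units(cur) [ 5.439  0.459 -1.135] shift after turn [ 1.913  5.112 -1.135] turn units [-1.4000e-02 -1.1000e-02 -1.1282e+01]
```

Call:
{"fn": "drive_tool", "kwargs": {"commands": [[0,0,-0.1,0,0,-1],[0,0,-0.1,0,0,-1],[0,0,-0.1,0,0,-1],[0,0,-0.1,0,0,-1],[0,0,-0.1,0,0,-1],[0,0,-0.1,0,0,-1],[0,0,-0.1,0,0,-1],[0,0,-0.1,0,0,-1],[0,0,-0.1,0,0,-1],[0,0,-0.1,0,0,-1],[0,0,-0.1,0,0,-1],[0,0,0,0,0,-0.28],[0.3,0.85,0,0,0,0],[0.3,0.85,0,0,0,0],[0.3,0.85,0,0,0,0],[0.3,0.85,0,0,0,0],[0.3,0.85,0,0,0,0],[0.3,0.85,0,0,0,0],[0,0,0,0,0,0]]}}

```text
time: 2.52
tool_pos: [0.4414, -0.4237, 0.2483]
ee_rot: [-3.141, -0.001, 1.574]
wrist_force: [0.0, -0.8, 0.0]
width: 0.0938
finger_force: 0.0
```

```bash
python3 - <<'E'
from go import *
take('wrist','w1'); delta(.465,-.08,.25,1.571)
E
```

```text
t 2.58 pos [ 0.4401 -0.4244  0.2486] rot [-3.1401e+00 -8.0000e-04  1.5719e+00] | shift units(cur) [ 8.61   0.633 -0.029] shift after turn [ 8.61   0.625 -0.036] turn units [-0.014 -0.008  0.009]
```

Call:
{"fn": "drive_tool", "kwargs": {"commands": [[1,0.08,0,0,0,0],[1,0.08,0,0,0,0],[1,0.08,0,0,0,0],[1,0.08,0,0,0,0],[1,0.08,0,0,0,0],[1,0.08,0,0,0,0],[1,0.08,0,0,0,0],[1,0.08,0,0,0,0],[0,0,0,0,0,0],[0,0,0,0,0,0]]}}

```text
time: 3.82
tool_pos: [0.4648, -0.1061, 0.2495]
ee_rot: [-3.142, 0.001, 1.569]
wrist_force: [-0.2, -0.3, 0.8]
width: 0.0938
finger_force: 0.0
```

```bash
python3 - <<'E'
from m import *
b=take('wrist','w2'); a=load('w1'); print(get_obs()['tool_pos'],get_obs()['ee_rot'],get_obs()['time'])
cv2.imwrite('pics/w12.png',np.hstack([cv2.resize(a['image'],(400,300)),cv2.resize(b['image'],(400,300))]))
w=cloud(a); x,y,z=w[...,0],w[...,1],w[...,2]
hsv=cv2.cvtColor(a['image'],cv2.COLOR_BGR2HSV)
reg=(x>.38)&(x<.52)&(y>-.43)&(y<-.25)
for n,lo,hi in(('walls',.040,.055),('tile',.031,.0405),('rib',.021,.030),('all',.012,.06)): rect(w[reg&(z>lo)&(z<hi)],n)
print('bench',np.nanmedian(z[(z<.01)]))
w=cloud(b); x,y,z=w[...,0],w[...,1],w[...,2]
print('bench',np.nanmedian(z[(z<.01)]))
hsv=cv2.cvtColor(b['image'],cv2.COLOR_BGR2HSV)
o=(hsv[...,0]>8)&(hsv[...,0]<20)&(hsv[...,1]>120)&(z>.02)&(z<.05)&(x<.55); rect(w[o],'handle')
bl=(hsv[...,1]<60)&(hsv[...,2]>120)&(x>.38)&(x<.48)&(y<-.05)&(y>-.2)&(z<.02)
l,k=cv2.connectedComponents(bl.astype(np.uint8))[1],0; k=np.bincount(l[l>0]).argmax(); rect(w[l==k],'blade')
E
```

```text
[ 0.46486448 -0.10631309  0.24941676] [-3.14140036e+00  8.39531090e-04  1.56877346e+00] 3.875
walls 1318 c [ 448.3 -341.4] wh [125.7  82.1] ang 89.6 z [41.6 43.3 44.7]
tile 5587 c [ 448.3 -339.7] wh [119.5  72.4] ang 89.6 z [34.1 35.5 37.5]
rib 192 c [ 448.3 -339.4] wh [120.3  72.3] ang 89.6 z [21.6 24.8 29.5]
all 7295 c [ 448.3 -341.4] wh [125.7  82.1] ang 89.6 z [29.4 35.7 43.8]
bench -0.0004798895143794027
bench -0.00047691313375524357
handle 327 c [ 463.5 -122.4] wh [375.1  38.2] ang -86.1 z [31.3 33.  37.6]
blade 577 c [470.1 -96.9] wh [90.1 19.8] ang -90.0 z [ 1.1  2.8 13.7]
```

View pics/w12.png

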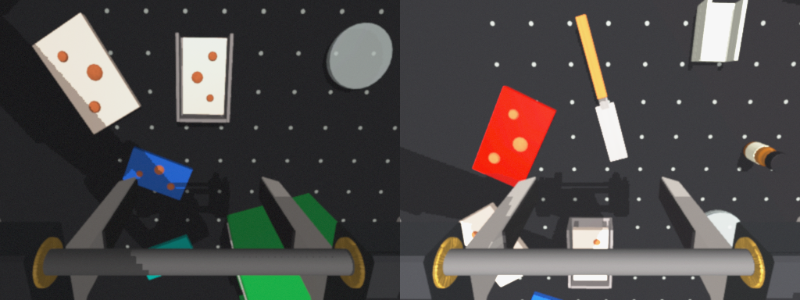

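Left picture: the tray at (203,78) has its open end up (+y) and its rear wall at y≈122 px. Right picture: the spatula handle is at (590,55) and the blade tip at (619,160), pointing -y.

```bash
python3 - <<'E'
from m import *
a=load('w1');b=load('w2')
def comp(s,m,n,h):
    l=cv2.connectedComponents(m.astype(np.uint8))[1]; k=np.bincount(l[l>0]).argmax(); v,u=np.nonzero(l==k)
    P=np.array([ray(s,i,j,h) for i,j in zip(u,v)]); rect(P,n); return P
w=cloud(a); x,y,z=w[...,0],w[...,1],w[...,2]; hsv=cv2.cvtColor(a['image'],cv2.COLOR_BGR2HSV)
reg=(x>.38)&(x<.52)&(y>-.43)&(y<-.25)
comp(a,reg&(hsv[...,2]>190)&(abs(z-.036)<.006),'tile',.036)
w=cloud(b); x,y,z=w[...,0],w[...,1],w[...,2]; hsv=cv2.cvtColor(b['image'],cv2.COLOR_BGR2HSV)
reg=(x>.40)&(x<.53)&(y>-.2)&(y<.12)
H=comp(b,reg&(hsv[...,0]>8)&(hsv[...,0]<30)&(hsv[...,1]>100)&(z>.02),'handle',.034)
S=comp(b,reg&(hsv[...,2]>120)&((z>.0005)&(z<.02)|(z>.02)),'spat',.003)
B=S[S[:,1]<-.085]; rect(B,'blade')
vx,vy,x0,y0=cv2.fitLine(np.vstack([H,B])[:,:2].astype(np.float32),cv2.DIST_L2,0,.01,.01).ravel(); print('axis deg',np.degrees(np.arctan2(-abs(vy),vx*-np.sign(vy))),x0,y0)
for n,P in(('H',H),('B',B)):
    vx,vy,x0,y0=cv2.fitLine(P[:,:2].astype(np.float32),cv2.DIST_L2,0,.01,.01).ravel(); d=np.array([vx,vy])*(-np.sign(vy)); t=(P[:,:2]-[x0,y0])@d
    print(n,np.degrees(np.arctan2(d[1],d[0])),'ends',np.array([x0,y0])+d*t.min(),np.array([x0,y0])+d*t.max(),t.max()-t.min())
w=cloud(load('side0'));z=w[...,2]
m=(abs(w[...,0]-.64)<.08)&(abs(w[...,1]-.043)<.08); rect(w[m&(z>.036)],'saddle top')
m=(abs(w[...,0]-.458)<.1)&(abs(w[...,1]-.373)<.1); rect(w[m&(z>.045)],'pad'); rect(w[m&(z>.02)&(z<.04)],'plat')
E
```

```text
tile 5162 c [ 449.3 -338. ] wh [109.1  62.4] ang 89.2 z [36. 36. 36.]
handle 1500 c [454.8   5.7] wh [118.7  15.9] ang -74.5 z [34. 34. 34.]
spat 14978 c [ 465.8 -397. ] wh [685.5 151.6] ang -0.1 z [3. 3. 3.]
blade 14978 c [ 465.8 -397. ] wh [685.5 151.6] ang -0.1 z [3. 3. 3.]
axis deg -0.9139479 0.46326613 -0.3522706
H -74.50587 ends [0.43894776 0.06293888] [ 0.47066092 -0.0514606 ] 0.11871379375650228
B -0.11766605 ends [ 0.1231167 -0.3876772] [ 0.80856759 -0.38908488] 0.6854523202393666
saddle top 100 c [643.7  44.2] wh [84.2 54.9] ang 89.0 z [37.1 41.6 44.6]
pad 960 c [458.4 378.8] wh [102.1  45. ] ang -85.5 z [48.9 51.6 53.6]
plat 2385 c [459.4 372.6] wh [140.2 125.2] ang -86.6 z [29.2 31.6 34. ]
```

Call:
{"fn": "drive_tool", "kwargs": {"commands": [[0,0,0,0,0,-0.9],[0,0,0,0,0,-0.9],[0,0,0,0,0,-0.92],[0.8,0.2,0.3,0,0,0],[0.8,0.2,0.7,0,0,0],[0,0,1,0,0,0],[0,0,1,0,0,0],[0,0,1,0,0,0],[0,0,0.6,0,0,0],[0,0,0,0,0,0],[0,0,0,0,0,0]]}}

```text
time: 5.25
tool_pos: [0.4643, -0.04, 0.0667]
ee_rot: [3.14, 0.001, 1.841]
wrist_force: [0.4, -0.1, 0.1]
width: 0.094
finger_force: 0.0
```

```bash
python3 go.py .4671 -.0386 .006 1.841
```

```text
t 5.25 pos [ 0.4643 -0.04    0.0667] rot [3.1400e+00 1.1000e-03 1.8414e+00] | shift units(cur) [0.018 0.074 1.516] shift after turn [0.016 0.076 1.516] turn units [0.016 0.011 0.004]
```

Call:
{"fn": "drive_tool", "kwargs": {"commands": [[0.02,0.07,0.6,0,0,0],[0,0,0.5,0,0,0],[0,0,0.3,0,0,0],[0,0,0.1,0,0,0],[0,0,0,0,0,0],[0,0,0,0,0,0]]}}

```text
time: 6.0
tool_pos: [0.4667, -0.0377, 0.0064]
ee_rot: [3.14, 0.001, 1.843]
wrist_force: [0.0, -0.9, 0.3]
width: 0.0941
finger_force: 0.0
```

Call:
{"fn": "drive_tool", "kwargs": {"commands": [[0,0,0,0,0,0],[0,0,0,0,0,0],[0,0,0,0,0,0],[0,0,0,0,0,0],[0,0,0,0,0,0],[0,0,0,0,0,0]], "gripper": 1}}

```text
time: 6.75
tool_pos: [0.4659, -0.0375, 0.0054]
ee_rot: [-3.142, 0.0, 1.843]
wrist_force: [1.1, -0.1, 0.1]
width: 0.0373
finger_force: 0.0
```

Call:
{"fn": "drive_tool", "kwargs": {"commands": [[0,0,0,0,0,0],[0,0,0,0,0,0],[0,0,0,0,0,0],[0,0,0,0,0,0],[0,0,0,0,0,0]]}}

```text
time: 7.38
tool_pos: [0.466, -0.0375, 0.0055]
ee_rot: [3.141, 0.0, 1.843]
wrist_force: [0.7, -0.2, 0.3]
width: 0.0158
finger_force: 30.0
```

Call:
{"fn": "drive_tool", "kwargs": {"commands": [[0,0,-0.3,0,0,0],[0,0,-0.8,0,0,0],[0,0,-0.9,0,0,0],[0,0,0,0,0,0.9],[0,0,0,0,0,1],[0,0,0,0,0,0.91],[0,0,0,0,0,0],[0,0,0,0,0,0]]}}

```text
time: 8.38
tool_pos: [0.4659, -0.0375, 0.0858]
ee_rot: [3.141, 0.0, 1.563]
wrist_force: [0.1, -0.3, -1.8]
width: 0.0156
finger_force: 30.0
```

```bash
cat > sp.py <<'E'
from m import *
def spat(tag,s=None):
    s=s or take('scene',tag); o=get_obs(); p=o['tool_pos']; w=cloud(s)-p
    Ti=Rn.from_euler('xyz',o['ee_rot']); T=w@Ti.as_matrix()  # tool coords
    hsv=cv2.cvtColor(s['image'],cv2.COLOR_BGR2HSV)
    m=(T[...,0]<-.045)&(T[...,0]>-.15)&(abs(T[...,1])<.03)&(abs(T[...,2])<.03)&(hsv[...,2]>110)
    m=cv2.erode(m.astype(np.uint8),np.ones((2,2)))>0
    P=T[m]; print('n',len(P),'x range',P[:,0].min(),P[:,0].max())
    k=np.polyfit(P[:,0],P[:,2],1); print('pitch slope z_down per -x (deg)',-np.degrees(k[0]),'z at x=-.09 (tool, expected underside +5.5/top 2.5mm):',np.polyval(k,-.09)*1000,'y',np.median(P[:,1])*1000, 'y fit',np.polyfit(P[:,0],P[:,1],1)); return s
E
python3 - <<'E'
from sp import *
from go import delta
s=spat('lift1'); cv2.imwrite('pics/lift1c.png',cv2.resize(s['image'][120:260,150:370],(800,509)))
delta(.449,-.12,.0165,1.562)
E
```

```text
n 114 x range -0.1251959725607792 -0.0490364898914057
pitch slope z_down per -x (deg) -0.12568234933545483 z at x=-.09 (tool, expected underside +5.5/top 2.5mm): -0.8695755041958111 y 5.833511894263889 y fit [-0.01318324  0.00299208]
t 8.43 pos [ 0.4659 -0.0375  0.0857] rot [3.1415e+00 1.0000e-04 1.5628e+00] | shift units(cur) [-2.065 -0.407  1.729] shift after turn [-2.066 -0.405  1.729] turn units [0.001 0.001 0.008]
```

View pics/lift1c.png

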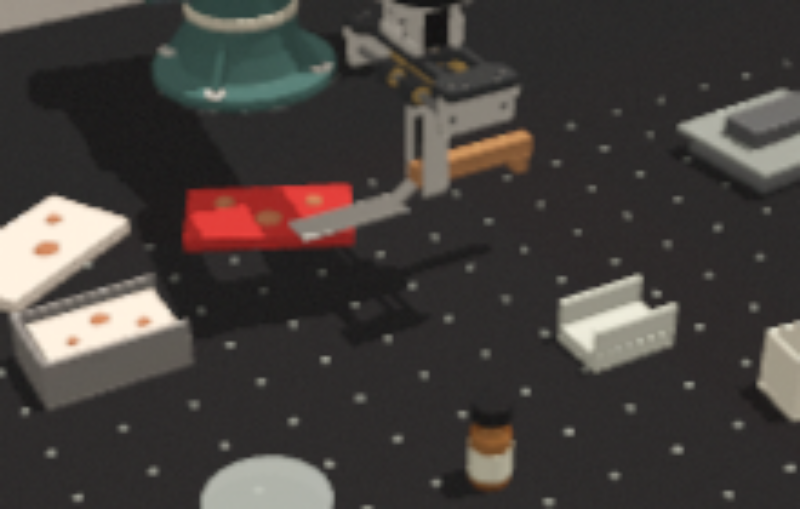

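The spatula is held level, with the blade at (350,212) in the crop pointing -y towards the tray. I'll check the blade's lateral alignment before inserting.

```bash
python3 - <<'E'
from sp import *
b=load('w2'); p=ray(b,280,203,.003)[:2]; print('tip w2',p, 'along/perp from handle centre', (p-[.4548,.0057])@np.array([.267,-.964]),(p-[.4548,.0057])@np.array([.964,.267]))
s=take('side','side1'); spat('x',s)
w=cloud(s);z=w[...,2]; m=(abs(w[...,0]-.448)<.06)&(abs(w[...,1]+.34)<.1); rect(w[m&(z>.012)&(z<.06)],'tray side')
s=load('lift1');w=cloud(s);z=w[...,2]; m=(abs(w[...,0]-.448)<.06)&(abs(w[...,1]+.34)<.1); rect(w[m&(z>.04)&(z<.06)],'tray scene')
E
```

```text
tip w2 [ 0.50164369 -0.1591428 ] along/perp from handle centre 0.17141572510159783 0.0011442853954894351
n 41 x range -0.11871134443073118 -0.04935395496551503
pitch slope z_down per -x (deg) -0.045558150376516046 z at x=-.09 (tool, expected underside +5.5/top 2.5mm): 0.360560266467989 y 2.9210256041061036 y fit [-0.04623606 -0.00041019]
tray side 50 c [ 415.9 -344.2] wh [120.3  11.6] ang -89.1 z [25.6 45.5 49. ]
tray scene 421 c [ 447.7 -341.7] wh [126.6  88.1] ang 89.9 z [40.2 43.2 48.7]
```

Call:
{"fn": "drive_tool", "kwargs": {"commands": [[-0.7,-0.14,0,0,0,0],[-0.7,-0.14,0,0,0,0],[-0.6,-0.13,0,0,0,0],[0,0,0,0,0,0],[0,0,0,0,0,0]]}}

```text
time: 9.1
tool_pos: [0.4489, -0.1169, 0.0854]
ee_rot: [3.142, -0.001, 1.562]
wrist_force: [-0.1, -0.2, -0.8]
width: 0.0158
finger_force: 30.0
```

Call:
{"fn": "drive_tool", "kwargs": {"commands": [[0,-0.02,0.5,0,0,0],[0,0,0.6,0,0,0],[0,0,0.4,0,0,0],[0,0,0.22,0,0,0],[0,0,0,0,0,0],[0,0,0,0,0,0]]}}

```text
time: 9.85
tool_pos: [0.4488, -0.1176, 0.0175]
ee_rot: [3.14, 0.001, 1.562]
wrist_force: [0.4, 1.1, -1.5]
width: 0.0155
finger_force: 30.0
```

```bash
python3 - <<'E'
from sp import *
from go import delta
s=take('scene','pre'); cv2.imwrite('pics/prec.png',cv2.resize(s['image'][160:250,130:290],(800,450),interpolation=cv2.INTER_CUBIC)); spat('y',s)
delta(.4485,-.246,.0165,1.562)
E
```

```text
n 111 x range -0.12680663065407563 -0.048181567484263936
pitch slope z_down per -x (deg) -0.8872930186707139 z at x=-.09 (tool, expected underside +5.5/top 2.5mm): -0.7666199765456198 y 3.245241595044456 y fit [-0.02163073  0.00189815]
t 9.9 pos [ 0.4488 -0.1176  0.0176] rot [3.1398e+00 7.0000e-04 1.5619e+00] | shift units(cur) [-3.209  0.02   0.03 ] shift after turn [-3.209  0.02   0.028] turn units [ 0.018  0.007 -0.001]
```

View pics/prec.png

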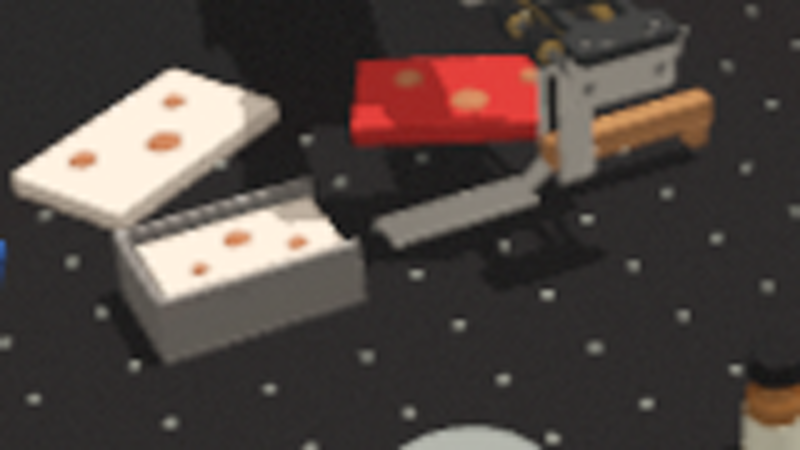

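The blade (370–540, 215) lines up with the tray's open end at (340,230). Inserting now.

Call:
{"fn": "drive_tool", "kwargs": {"commands": [[-0.32,0,0,0,0,0],[-0.32,0,0,0,0,0],[-0.32,0,0,0,0,0],[-0.32,0,0,0,0,0],[-0.32,0,0,0,0,0],[0,0,0.02,0,0,0]]}}

```text
time: 10.65
tool_pos: [0.4475, -0.1824, 0.0159]
ee_rot: [3.141, 0.0, 1.56]
wrist_force: [-0.1, -0.1, -0.6]
width: 0.0157
finger_force: 30.0
```

Call:
{"fn": "drive_tool", "kwargs": {"commands": [[-0.32,0,0,0,0,0],[-0.32,0,0,0,0,0],[-0.32,0,0,0,0,0],[-0.32,0,0,0,0,0],[-0.3,0,0,0,0,0],[0,0,0,0,0,0],[0,0,0,0,0,0]]}}

```text
time: 11.52
tool_pos: [0.4468, -0.2443, 0.0157]
ee_rot: [-3.141, -0.001, 1.562]
wrist_force: [0.8, 0.7, -1.2]
width: 0.0159
finger_force: 30.0
```

Call:
{"fn": "drive_tool", "kwargs": {"commands": [[0,0,-0.1,0,0,0],[0,0,-0.1,0,0,0],[0,0,-0.06,0,0,0],[0,0,-0.04,0,0,0],[0,0,-0.03,0,0,0],[0,0,-0.03,0,0,0],[0,0,-0.03,0,0,0],[0,0,0,0,0,0]]}}

```text
time: 12.52
tool_pos: [0.4468, -0.2445, 0.0314]
ee_rot: [-3.141, -0.0, 1.562]
wrist_force: [-1.2, 0.3, -3.3]
width: 0.0157
finger_force: 30.0
```

Call:
{"fn": "drive_tool", "kwargs": {"commands": [[0,0,-0.03,0,0,0],[0,0,-0.04,0,0,0],[0,0,-0.04,0,0,0],[0,0,-0.05,0,0,0],[0,0,-0.05,0,0,0],[0,0,0,0,0,0],[0,0,0,0,0,0]]}}

```text
time: 13.4
tool_pos: [0.4469, -0.2445, 0.0399]
ee_rot: [-3.142, 0.0, 1.562]
wrist_force: [-0.3, 0.4, -3.0]
width: 0.016
finger_force: 30.0
```

```bash
cat > tl.py <<'E'
from m import *
def tile(tag,cam='scene',zr=(.0,.3)):
    s=take(cam,tag); o=get_obs(); w=cloud(s); T=(w-o['tool_pos'])@Rn.from_euler('xyz',o['ee_rot']).as_matrix()
    hsv=cv2.cvtColor(s['image'],cv2.COLOR_BGR2HSV)
    m=(T[...,0]<-.03)&(T[...,0]>-.18)&(abs(T[...,1])<.05)&(T[...,2]<0)&(T[...,2]>-.05)&(hsv[...,2]>200)
    l=cv2.connectedComponents(m.astype(np.uint8))[1]; k=np.bincount(l[l>0]).argmax(); P=T[l==k]
    rect(w[l==k],'tile world'); rect(P,'tile in tool')
    A=np.c_[P[:,:2],np.ones(len(P))]; c=np.linalg.lstsq(A,P[:,2],rcond=None)[0]
    print('slopes deg (z down per +x,+y)',np.degrees(c[:2]),'o',o['tool_pos'],o['ee_rot'],'F',o['wrist_force'],o['wrist_torque']); return s
E
python3 - <<'E'
from tl import *
s=tile('up1'); cv2.imwrite('pics/up1c.png',cv2.resize(s['image'][160:250,130:290],(800,450),interpolation=cv2.INTER_CUBIC))
E
```

```text
tile world 62 c [ 465.  -376.4] wh [34.5 33. ] ang 88.1 z [47.6 49.6 52.1]
tile in tool 62 c [-131.7   19.3] wh [34.5 33. ] ang 1.4 z [-12.3  -9.8  -7.8]
slopes deg (z down per +x,+y) [ 0.79441929 -3.36060684] o [ 0.4468551  -0.24451438  0.03981978] [-3.14151344e+00 -4.80367732e-06  1.56179212e+00] F [ 0.27914343 -0.15977103 -2.23639823] [ 0.07496674 -0.08070218  0.02317495]
```

View pics/up1c.png

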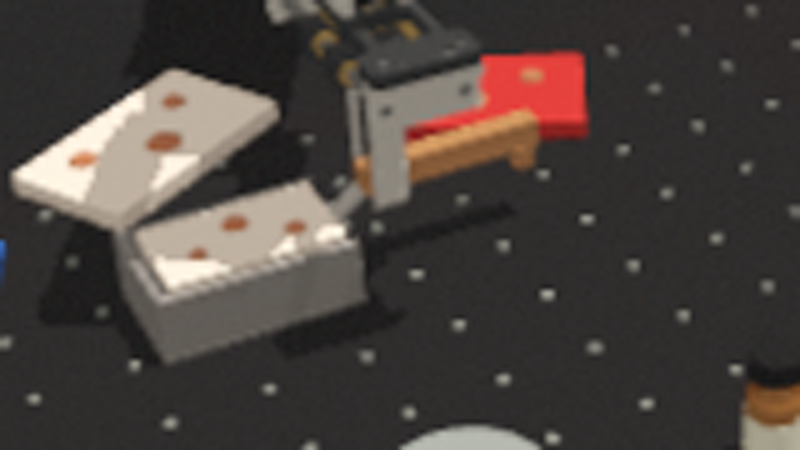

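The tile rides on the blade, near level, at (235,235) in the crop. The added load, about 1.5 N, fits its weight. Continuing the lift gently.

Call:
{"fn": "drive_tool", "kwargs": {"commands": [[0,0,-0.05,0,0,0],[0,0,-0.1,0,0,0],[0,0,-0.15,0,0,0],[0,0,-0.2,0,0,0],[0,0,-0.2,0,0,0],[0,0,-0.15,0,0,0],[0,0,-0.1,0,0,0],[0,0,-0.05,0,0,0],[0,0,0,0,0,0],[0,0,0,0,0,0]]}}

```text
time: 14.7
tool_pos: [0.4467, -0.2444, 0.0796]
ee_rot: [-3.141, -0.0, 1.562]
wrist_force: [-0.3, -0.2, -1.7]
width: 0.0155
finger_force: 30.0
```

```bash
python3 - <<'E'
from tl import *
s=take('scene','up2'); o=get_obs(); w=cloud(s); T=(w-o['tool_pos'])@Rn.from_euler('xyz',o['ee_rot']).as_matrix()
hsv=cv2.cvtColor(s['image'],cv2.COLOR_BGR2HSV)
# top surface incl. shadow: low saturation or brown, plane height
m=(T[...,0]<-.02)&(T[...,0]>-.2)&(abs(T[...,1])<.06)&(T[...,2]<-.004)&(T[...,2]>-.022)
l=cv2.connectedComponents(m.astype(np.uint8))[1]; k=np.bincount(l[l>0]).argmax(); P=T[l==k]; rect(w[l==k],'tile world'); rect(P,'tile tool')
Q=P[(abs(P[:,1])<.02)&(P[:,0]>-.13)&(P[:,0]<-.05)]; c=np.linalg.lstsq(np.c_[Q[:,:2],np.ones(len(Q))],Q[:,2],rcond=None)[0]; print(np.degrees(c[:2]),np.median(Q[:,2]),o['tool_pos'],o['wrist_force'])
w=cloud(load('scene0'));z=w[...,2];m=(abs(w[...,0]-.64)<.06)&(abs(w[...,1]-.043)<.06); rect(w[m&(z>.036)],'saddle scene top')
w=cloud(load('w2'));z=w[...,2];m=(abs(w[...,0]-.64)<.06)&(abs(w[...,1]-.043)<.07); rect(w[m&(z>.036)],'saddle w2 top')
E
```

```text
tile world 533 c [ 449.1 -329. ] wh [128.8  72.6] ang 89.3 z [85.5 90.1 92.9]
tile tool 533 c [-84.5   3.1] wh [128.8  72.6] ang 0.2 z [-13.3 -10.5  -6. ]
[-0.35408146  0.08596217] -0.010977264032909858 [ 0.44670397 -0.24443549  0.07955707] [ 0.05802244  0.58540428 -2.52641506]
saddle scene top 131 c [640.3  42.8] wh [81.7 59.1] ang 88.7 z [36.7 41.5 44.9]
saddle w2 top 929 c [641.5  42.8] wh [78.6 55.7] ang 88.8 z [36.8 39.5 41. ]
```

Call:
{"fn": "drive_tool", "kwargs": {"commands": [[0.1,0.1,0,0,0,0],[0.25,0.24,0,0,0,0],[0.4,0.38,0,0,0,0],[0.5,0.48,0,0,0,0],[0.5,0.48,0,0,0,0],[0.5,0.48,0,0,0,0],[0.5,0.48,0,0,0,0],[0.5,0.48,0,0,0,0],[0.5,0.48,0,0,0,0],[0.5,0.48,0,0,0,0],[0.4,0.38,0,0,0,0],[0.25,0.24,0,0,0,0],[0.1,0.1,0,0,0,0],[0,0,0,0,0,0],[0,0,0,0,0,0]]}}

```text
time: 16.62
tool_pos: [0.6403, -0.047, 0.0799]
ee_rot: [-3.141, 0.0, 1.561]
wrist_force: [-0.1, 0.2, -2.6]
width: 0.016
finger_force: 30.0
```

```bash
python3 - <<'E'
from tl import *
s=take('wrist','w3'); o=get_obs(); print(o['tool_pos'],o['ee_rot'])
w=cloud(s);z=w[...,2];m=(abs(w[...,0]-.64)<.06)&(abs(w[...,1]-.043)<.07)&(z<.06)
print('bench',np.nanmedian(z[z<.01]))
rect(w[m&(z>.036)],'top'); rect(w[m&(z>.01)],'all')
P=w[m&(z>.036)]; 
for sg in(-1,1):
    Q=P[(P[:,0]-.6415)*sg>0.01]; vx,vy,x0,y0=cv2.fitLine(Q[:,:2].astype(np.float32),cv2.DIST_L2,0,.01,.01).ravel(); print('cheek ang',np.degrees(np.arctan2(abs(vy),vx*np.sign(vy))),x0,y0,Q[:,1].min(),Q[:,1].max())
s=take('side','side3'); w=cloud(s)
for nm,s in (('side',s),('scene',take('scene','sc3'))):
    w=cloud(s); T=(w-o['tool_pos'])@Rn.from_euler('xyz',o['ee_rot']).as_matrix()
    hsv=cv2.cvtColor(s['image'],cv2.COLOR_BGR2HSV)
    m=(T[...,0]<-.02)&(T[...,0]>-.2)&(abs(T[...,1])<.06)&(T[...,2]<-.004)&(T[...,2]>-.022)
    l=cv2.connectedComponents(m.astype(np.uint8))[1]; k=np.bincount(l[l>0]).argmax(); rect(T[l==k],nm+' tile tool'); P=T[l==k]; print(np.percentile(P[:,0],[0,1,99]),np.percentile(P[:,1],[1,99]))
    P=P[P[:,0]<-.06]; rect(P,'rear part')
E
```

```text
[ 0.64028611 -0.04697126  0.07993616] [-3.14133846e+00  3.10471591e-04  1.56087017e+00]
bench -0.0005746049348696453
top 2153 c [641.7  43.7] wh [80.  54.2] ang 88.7 z [37.9 39.4 40.5]
all 6491 c [641.6  43.7] wh [80.2 54.2] ang 88.7 z [14.4 16.2 40.1]
cheek ang 88.6545 0.6173506 0.046443492 0.0043305301176715695 0.08428281299467667
cheek ang 88.73856 0.6660171 0.04486561 0.003256102168030258 0.0826660078252063
side tile tool 76 c [-62.  -15.6] wh [51.2 22.7] ang 0.2 z [-11.7  -9.5  -5.5]
[-0.08754355 -0.08696239 -0.03693796] [-0.02701622 -0.00535474]
rear part 40 c [-73.9 -15.7] wh [27.4 22.7] ang 0.2 z [-11.6  -9.5  -7. ]
scene tile tool 609 c [-85.6   3.2] wh [131.1  68.5] ang -0.8 z [-12.8 -10.3  -6.1]
[-0.1510468  -0.14907535 -0.02406786] [-0.02967174  0.03524344]
rear part 489 c [-105.9    3.5] wh [90.5 68.6] ang -0.6 z [-12.9 -10.3  -6.2]
```

Call:
{"fn": "drive_tool", "kwargs": {"commands": [[0.1,0,0,0,0,0.13],[0.25,0,0,0,0,0],[0.4,0,0,0,0,0],[0.52,0,0,0,0,0],[0.52,0,0,0,0,0],[0.52,0,0,0,0,0],[0.52,0,0,0,0,0],[0.52,0,0,0,0,0],[0.52,0,0,0,0,0],[0.4,0,0,0,0,0],[0.25,0,0,0,0,0],[0.1,0,0,0,0,0],[0,0,0,0,0,0],[0,0,0,0,0,0]]}}

```text
time: 18.52
tool_pos: [0.6448, 0.1378, 0.0799]
ee_rot: [3.142, 0.0, 1.548]
wrist_force: [-0.5, 0.3, -2.3]
width: 0.0159
finger_force: 30.0
```

```bash
python3 - <<'E'
from tl import *
from go import delta
s=take('scene','sc4'); o=get_obs(); w=cloud(s); T=(w-o['tool_pos'])@Rn.from_euler('xyz',o['ee_rot']).as_matrix()
m=(T[...,0]<-.02)&(T[...,0]>-.2)&(abs(T[...,1])<.06)&(T[...,2]<-.004)&(T[...,2]>-.022)
l=cv2.connectedComponents(m.astype(np.uint8))[1]; k=np.bincount(l[l>0]).argmax(); P=T[l==k]; print(np.percentile(P[:,0],[0,1]),np.percentile(P[:,1],[1,99])); rect(P[P[:,0]<-.06],'rear')
delta(.6408,.1383,.050,1.548)
E
```

```text
[-0.15093168 -0.14956176] [-0.02898621  0.03570277]
rear 415 c [-105.4    2.7] wh [90.6 69.5] ang 0.8 z [-13.  -10.1  -6. ]
t 18.57 pos [0.6448 0.1378 0.0799] rot [3.1416e+00 3.0000e-04 1.5479e+00] | shift units(cur) [ 0.011 -0.1    0.746] shift after turn [ 0.011 -0.1    0.746] turn units [ 0.     0.003 -0.001]
```

Call:
{"fn": "drive_tool", "kwargs": {"commands": [[0.01,-0.05,0.05,0,0,0],[0,-0.05,0.12,0,0,0],[0,0,0.17,0,0,0],[0,0,0.17,0,0,0],[0,0,0.14,0,0,0],[0,0,0.1,0,0,0],[0,0,0.05,0,0,0],[0,0,0.03,0,0,0],[0,0,0.03,0,0,0],[0,0,0.03,0,0,0],[0,0,0.03,0,0,0],[0,0,0.03,0,0,0],[0,0,0,0,0,0]]}}

```text
time: 20.2
tool_pos: [0.6409, 0.1389, 0.0421]
ee_rot: [3.141, 0.0, 1.549]
wrist_force: [0.1, -0.3, -2.0]
width: 0.0158
finger_force: 30.0
```

```bash
python3 go.py .6408 .1383 .0345 1.548
```

```text
t 20.2 pos [0.6409 0.1389 0.0421] rot [3.1410e+00 2.0000e-04 1.5488e+00] | shift units(cur) [-0.015 -0.002  0.191] shift after turn [-0.015 -0.002  0.191] turn units [0.005 0.002 0.008]
```

Call:
{"fn": "drive_tool", "kwargs": {"commands": [[0,0,0.03,0,0,0],[0,0,0.03,0,0,0],[0,0,0.03,0,0,0],[0,0,0.05,0,0,0],[0,0,0.06,0,0,0],[0,0,0,0,0,0],[0,0,0,0,0,0]]}}

```text
time: 21.08
tool_pos: [0.6407, 0.139, 0.0338]
ee_rot: [3.142, 0.0, 1.549]
wrist_force: [-0.8, -0.3, -1.1]
width: 0.0158
finger_force: 30.0
```

```bash
python3 - <<'E'
from tl import *
s=take('scene','sc5'); o=get_obs(); print(o['tool_pos'],o['wrist_force'],o['wrist_torque']); w=cloud(s); z=w[...,2]
m=(abs(w[...,0]-.64)<.06)&(abs(w[...,1]-.043)<.08)&(z>.044)&(z<.07); rect(w[m],'tile')
cv2.imwrite('pics/sc5.png',cv2.resize(s['image'][160:250,250:410],(800,450),interpolation=cv2.INTER_CUBIC))
E
```

```text
[0.64076856 0.1389568  0.03392632] [-0.05187525  0.38737768 -1.48037442] [-0.0348893  -0.03731452  0.02304761]
tile 544 c [641.5  55.5] wh [134.9  66.2] ang 89.8 z [46.3 53.  56.1]
```

View pics/sc5.png

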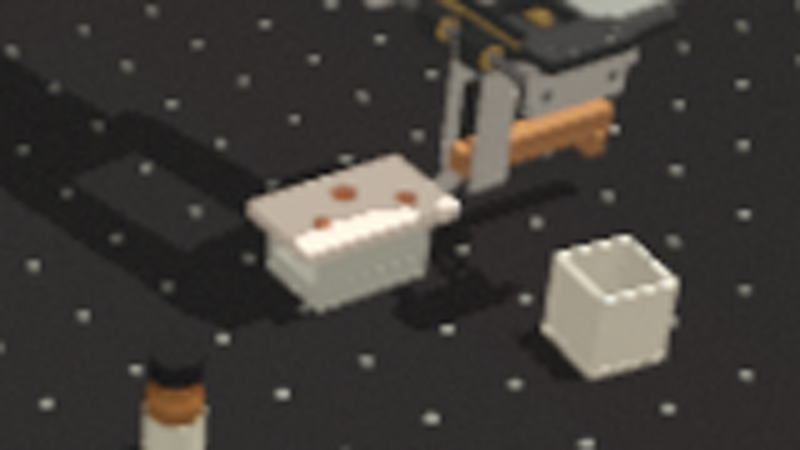

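The tile is seated across the saddle at (345,205) in the crop, and the wrist load is back to the spatula's own. Drawing out along the slot.

Call:
{"fn": "drive_tool", "kwargs": {"commands": [[0.05,0,0,0,0,0],[0.12,0,0,0,0,0],[0.2,0,0,0,0,0],[0.3,0,0,0,0,0],[0.4,0,0,0,0,0],[0.4,0,0,0,0,0],[0.4,0,0,0,0,0],[0.4,0,0,0,0,0],[0.4,0,0,0,0,0],[0.3,0,0,0,0,0],[0.2,0,0,0,0,0],[0.1,0,0,0,0,0],[0,0,0,0,0,0],[0,0,0,0,0,0]]}}

```text
time: 22.88
tool_pos: [0.6437, 0.2692, 0.0339]
ee_rot: [-3.142, 0.0, 1.548]
wrist_force: [0.4, 0.0, -1.6]
width: 0.0157
finger_force: 30.0
```

Call:
{"fn": "drive_tool", "kwargs": {"commands": [[0,0,0.2,0,0,0],[0,0,0.25,0,0,0],[0,0,0.14,0,0,0],[0,0,0.06,0,0,0],[0,0,0.03,0,0,0],[0,0,0,0,0,0],[0,0,0,0,0,0]]}}

```text
time: 23.75
tool_pos: [0.6439, 0.2698, 0.0071]
ee_rot: [3.141, -0.0, 1.549]
wrist_force: [-0.2, -0.4, -1.5]
width: 0.0159
finger_force: 30.0
```

Call:
{"fn": "drive_tool", "kwargs": {"commands": [[0,0,0.03,0,0,0],[0,0,0.01,0,0,0],[0,0,0,0,0,0],[0,0,0,0,0,0]]}}

```text
time: 24.25
tool_pos: [0.6438, 0.2698, 0.0055]
ee_rot: [3.141, -0.0, 1.549]
wrist_force: [-1.0, -0.2, 2.2]
width: 0.0157
finger_force: 30.0
```

Call:
{"fn": "drive_tool", "kwargs": {"commands": [[0,0,0,0,0,0],[0,0,0,0,0,0],[0,0,0,0,0,0],[0,0,0,0,0,0],[0,0,0,0,0,0],[0,0,0,0,0,0],[0,0,-0.3,0,0,0],[0,0,-1,0,0,0],[0,0,-1,0,0,0],[0,0,-1,0,0,0],[0,0,-1,0,0,0],[0,0,0,0,0,0],[0,0,0,0,0,0]], "gripper": 0}}

```text
time: 25.88
tool_pos: [0.6433, 0.2696, 0.1766]
ee_rot: [-3.141, 0.0, 1.549]
wrist_force: [0.2, -0.3, 0.0]
width: 0.0939
finger_force: 0.0
```

```bash
python3 go.py .6416 -.045 .178 1.548
```

```text
t 25.88 pos [0.6433 0.2696 0.1766] rot [-3.1411e+00  3.0000e-04  1.5488e+00] | shift units(cur) [-7.865  0.13  -0.032] shift after turn [-7.865  0.137 -0.034] turn units [-0.005  0.003  0.008]
```

Call:
{"fn": "drive_tool", "kwargs": {"commands": [[-0.8,0,0,0,0,0],[-1,0,0,0,0,0],[-1,0,0,0,0,0],[-1,0,0,0,0,0],[-1,0,0,0,0,0],[-1,0,0,0,0,0],[-1,0,0,0,0,0],[-0.7,0,0,0,0,0],[-0.3,0,0,0,0,0],[0,0,0,0,0,0],[0,0,0,0,0,0]]}}

```text
time: 27.25
tool_pos: [0.6366, -0.041, 0.1765]
ee_rot: [-3.141, -0.001, 1.55]
wrist_force: [0.5, 0.4, -0.1]
width: 0.0933
finger_force: 0.0
```

```bash
python3 - <<'E'
from tl import *
from go import delta
s=take('wrist','w4'); w=cloud(s); z=w[...,2]; hsv=cv2.cvtColor(s['image'],cv2.COLOR_BGR2HSV)
m=(abs(w[...,0]-.64)<.06)&(abs(w[...,1]-.043)<.09)&(z>.044)&(z<.06); rect(w[m],'tile'); 
m=(abs(w[...,0]-.64)<.06)&(abs(w[...,1]-.043)<.09)&(z>.044)&(z<.06)&(hsv[...,1]<60); rect(w[m],'tile2')
print('bench',np.nanmedian(z[z<.01]))
m=(abs(w[...,0]-.64)<.04)&(w[...,1]>.11)&(z>.0012)&(z<.05); rect(w[m],'spat')
cv2.imwrite('pics/w4.png',s['image'])
delta(.6416,.0437,.10,1.548)
E
```

```text
tile 8799 c [641.2  45.4] wh [109.7  64.2] ang 88.5 z [48.2 49.5 51.2]
tile2 8207 c [641.2  45.4] wh [109.7  64.2] ang 88.5 z [48.2 49.4 50.6]
bench -0.0005223391699107988
spat 43 c [640.9 124.1] wh [76.8 25.1] ang -2.1 z [1.2 1.5 1.8]
t 27.3 pos [ 0.6367 -0.0409  0.1768] rot [-3.1412e+00 -5.0000e-04  1.5504e+00] | shift units(cur) [2.116 0.081 1.921] shift after turn [2.117 0.075 1.92 ] turn units [-0.004 -0.005  0.024]
```

View pics/w4.png

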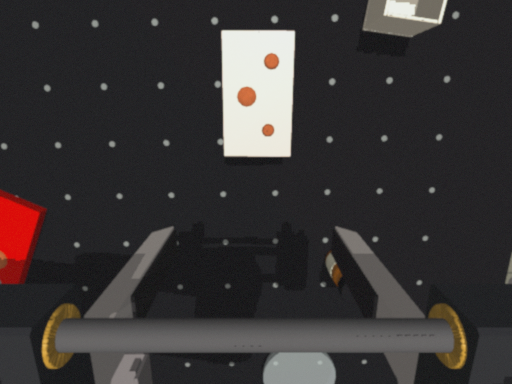

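The tile at (258,95) px lies square on the saddle: its centre is within 2 mm and its angle within 0.3°. Moving over it to grasp its long edges.

Call:
{"fn": "drive_tool", "kwargs": {"commands": [[0.4,0.04,0,0,0,0.06],[0.8,0.04,0,0,0,0],[0.66,0,0,0,0,0],[0.3,0,0,0,0,0],[0,0,0.5,0,0,0],[0,0,0.9,0,0,0],[0,0,0.5,0,0,0],[0,0,0,0,0,0],[0,0,0,0,0,0]]}}

```text
time: 28.42
tool_pos: [0.6431, 0.0441, 0.1025]
ee_rot: [3.139, 0.0, 1.543]
wrist_force: [0.7, 0.4, 0.1]
width: 0.0944
finger_force: 0.0
```

```bash
python3 go.py .6412 .0454 .029 1.5446
```

```text
t 28.43 pos [0.6431 0.0441 0.1025] rot [3.1393e+00 1.0000e-04 1.5427e+00] | shift units(cur) [ 0.032 -0.053  1.838] shift after turn [ 0.032 -0.049  1.839] turn units [ 0.023  0.001 -0.019]
```

Call:
{"fn": "drive_tool", "kwargs": {"commands": [[0.03,-0.05,0,0,0,0],[0,0,0.4,0,0,0],[0,0,0.5,0,0,0],[0,0,0.5,0,0,0],[0,0,0.3,0,0,0],[0,0,0.14,0,0,0],[0,0,0,0,0,0],[0,0,0,0,0,0]]}}

```text
time: 29.42
tool_pos: [0.641, 0.0453, 0.0284]
ee_rot: [3.14, 0.0, 1.543]
wrist_force: [0.4, -0.2, 0.6]
width: 0.0937
finger_force: 0.0
```

```bash
python3 go.py .6412 .0454 .029 1.5446
```

```text
t 29.43 pos [0.641  0.0453 0.0284] rot [3.1398e+00 1.0000e-04 1.5428e+00] | shift units(cur) [ 0.002  0.005 -0.015] shift after turn [ 0.002  0.005 -0.015] turn units [ 0.018  0.001 -0.018]
```

Call:
{"fn": "drive_tool", "kwargs": {"commands": [[0,0,0,0,0,0],[0,0,0,0,0,0],[0,0,0,0,0,0],[0,0,0,0,0,0],[0,0,0,0,0,0],[0,0,0,0,0,0]], "gripper": 1}}

```text
time: 30.18
tool_pos: [0.6405, 0.0453, 0.0277]
ee_rot: [3.141, 0.0, 1.543]
wrist_force: [-0.0, -0.0, -0.1]
width: 0.0639
finger_force: 30.0
```

Call:
{"fn": "drive_tool", "kwargs": {"commands": [[0,0,-0.05,0,0,0],[0,0,-0.1,0,0,0],[0,0,-0.3,0,0,0],[0,0,-0.5,0,0,0],[0,0,-0.5,0,0,0],[0,0,-0.5,0,0,0],[0,0,-0.5,0,0,0],[0,0,-0.3,0,0,0],[0,0,0,0,0,0],[0,0,0,0,0,0]]}}

```text
time: 31.42
tool_pos: [0.6397, 0.0454, 0.1364]
ee_rot: [-3.14, 0.0, 1.543]
wrist_force: [0.4, 0.5, -1.3]
width: 0.0635
finger_force: 30.0
```

```bash
python3 go.py .455 .27 .14 1.5446
```

```text
t 31.43 pos [0.6397 0.0454 0.1364] rot [-3.1398e+00  1.0000e-04  1.5428e+00] | shift units(cur) [ 5.485 -4.774 -0.081] shift after turn [ 5.493 -4.764 -0.09 ] turn units [-0.018  0.001 -0.018]
```

Call:
{"fn": "drive_tool", "kwargs": {"commands": [[0.15,-0.1,-0.1,0,0,0],[0.35,-0.3,-0.2,0,0,0],[0.5,-0.45,-0.2,0,0,0],[0.6,-0.5,-0.2,0,0,0],[0.6,-0.5,-0.2,0,0,0],[0.6,-0.5,-0.2,0,0,0],[0.6,-0.5,-0.2,0,0,0],[0.6,-0.5,-0.2,0,0,0],[0.5,-0.5,-0.1,0,0,0],[0.4,-0.4,0,0,0,0],[0.3,-0.3,0,0,0,0],[0.2,-0.15,0,0,0,0],[0,0,0,0,0,0],[0,0,0,0,0,0]]}}

```text
time: 33.17
tool_pos: [0.4587, 0.2661, 0.2013]
ee_rot: [3.142, 0.001, 1.542]
wrist_force: [-0.3, -0.5, -0.5]
width: 0.0637
finger_force: 30.0
```

```bash
python3 - <<'E'
from tl import *
from go import delta
s=take('wrist','w5'); w=cloud(s); z=w[...,2]; hsv=cv2.cvtColor(s['image'],cv2.COLOR_BGR2HSV)
near=(abs(w[...,0]-.458)<.11)&(abs(w[...,1]-.373)<.11)
print('bench',np.nanmedian(z[(z<.01)]))
rect(w[near&(z>.043)&(z<.06)],'pad'); rect(w[near&(z>.02)&(z<.06)],'plat+pad')
P=w[near&(z>.043)&(z<.06)]; v,u=np.nonzero(near&(z>.043)&(z<.06)); print('rows',v.min(),v.max(),u.min(),u.max())
o=get_obs(); T=(w-o['tool_pos'])@Rn.from_euler('xyz',o['ee_rot']).as_matrix()
m=(T[...,2]<0)&(T[...,2]>-.05)&(abs(T[...,0])<.1)&(hsv[...,1]<60)&(hsv[...,2]>150)&(abs(T[...,1])<.033); rect(T[m],'tile in tool')
w=cloud(load('scene0'));z=w[...,2];near=(abs(w[...,0]-.458)<.11)&(abs(w[...,1]-.373)<.11); rect(w[near&(z>.046)],'scene pad')
print(o['tool_pos'],o['ee_rot'])
E
```

```text
bench -0.0005292233442956777
pad 5243 c [457.2 378.5] wh [99.9 46.1] ang -86.7 z [48.2 49.4 50.7]
plat+pad 17498 c [457.3 376.2] wh [145.4 125.5] ang -86.7 z [28.3 29.9 50.2]
rows 10 123 220 275
tile in tool 17670 c [9.2 0. ] wh [93.1 64.1] ang 0.0 z [-22.8 -21.8 -20.7]
scene pad 205 c [458.3 377.7] wh [106.9  50. ] ang -88.3 z [47.4 53.1 56.3]
[0.45881153 0.26604088 0.20125504] [-3.14148920e+00  4.92504179e-04  1.54182466e+00]
```

Call:
{"fn": "drive_tool", "kwargs": {"commands": [[0,0,0,0,0,-0.4],[0.2,0,0,0,0,-0.47],[0.4,0,0.2,0,0,0],[0.5,0,0.4,0,0,0],[0.5,0,0.5,0,0,0],[0.5,0,0.5,0,0,0],[0.4,0,0.5,0,0,0],[0.2,0,0.5,0,0,0],[0.1,0,0.3,0,0,0],[0,0,0.1,0,0,0],[0,0,0,0,0,0],[0,0,0,0,0,0]]}}

```text
time: 34.72
tool_pos: [0.4529, 0.3783, 0.0826]
ee_rot: [3.14, -0.001, 1.629]
wrist_force: [0.0, 0.3, -1.4]
width: 0.0638
finger_force: 30.0
```

```bash
python3 go.py .4572 .3778 .0382 1.6284
```

```text
t 34.73 pos [0.4529 0.3783 0.0826] rot [ 3.1397e+00 -9.0000e-04  1.6292e+00] | shift units(cur) [-0.02   0.104  1.111] shift after turn [-0.019  0.106  1.111] turn units [ 0.019 -0.009  0.008]
```

Down to about 6 mm above the pad, then recheck.

Call:
{"fn": "drive_tool", "kwargs": {"commands": [[-0.02,0.1,0,0,0,0],[0,0,0.2,0,0,0],[0,0,0.3,0,0,0],[0,0,0.25,0,0,0],[0,0,0.15,0,0,0],[0,0,0.05,0,0,0],[0,0,0,0,0,0],[0,0,0,0,0,0]]}}

```text
time: 35.72
tool_pos: [0.4565, 0.378, 0.044]
ee_rot: [3.141, -0.0, 1.63]
wrist_force: [-0.3, -0.2, -1.2]
width: 0.064
finger_force: 30.0
```

```bash
python3 go.py .4572 .3778 .0382 1.6284
```

```text
t 35.73 pos [0.4565 0.378  0.044 ] rot [ 3.1407e+00 -5.0000e-04  1.6299e+00] | shift units(cur) [-0.006  0.017  0.145] shift after turn [-0.006  0.017  0.145] turn units [ 0.009 -0.005  0.015]
```

Call:
{"fn": "drive_tool", "kwargs": {"commands": [[0,0.02,0.03,0,0,0],[0,0,0.03,0,0,0],[0,0,0.03,0,0,0],[0,0,0.03,0,0,0],[0,0,0,0,0,0],[0,0,0,0,0,0]]}}

```text
time: 36.48
tool_pos: [0.457, 0.3778, 0.0387]
ee_rot: [3.142, 0.0, 1.63]
wrist_force: [-0.1, 0.7, -0.9]
width: 0.0639
finger_force: 30.0
```

Call:
{"fn": "drive_tool", "kwargs": {"commands": [[0,0,0.02,0,0,0],[0,0,0,0,0,0],[0,0,0,0,0,0]]}}

```text
time: 36.85
tool_pos: [0.457, 0.3778, 0.0378]
ee_rot: [3.142, 0.0, 1.63]
wrist_force: [-0.2, -0.0, -0.6]
width: 0.0634
finger_force: 30.0
```

Call:
{"fn": "drive_tool", "kwargs": {"commands": [[0,0,0.02,0,0,0],[0,0,0,0,0,0],[0,0,0,0,0,0]]}}

```text
time: 37.22
tool_pos: [0.4571, 0.3779, 0.0377]
ee_rot: [3.141, -0.0, 1.63]
wrist_force: [-1.3, -1.0, 4.3]
width: 0.0636
finger_force: 30.0
```

Contact: the wrist force went from −1 to +4 N. Releasing and rising.

Call:
{"fn": "drive_tool", "kwargs": {"commands": [[0,0,0,0,0,0],[0,0,0,0,0,0],[0,0,0,0,0,0],[0,0,0,0,0,0],[0,0,0,0,0,0]], "gripper": 0}}

```text
time: 37.85
tool_pos: [0.457, 0.3778, 0.037]
ee_rot: [-3.142, 0.0, 1.63]
wrist_force: [-0.1, -0.2, 0.0]
width: 0.0937
finger_force: 0.0
```

Call:
{"fn": "drive_tool", "kwargs": {"commands": [[0,0,-0.2,0,0,0],[0,0,-0.5,0,0,0],[0,0,-1,0,0,0],[0,0,-1,0,0,0],[0,0,-1,0,0,0],[-0.8,0,-0.4,0,0,0],[-1,0,0,0,0,0],[-0.8,0,0,0,0,0],[0,0,0,0,0,0],[0,0,0,0,0,0]]}}

```text
time: 39.1
tool_pos: [0.4632, 0.2745, 0.2015]
ee_rot: [3.141, -0.001, 1.63]
wrist_force: [-0.8, -0.3, -0.9]
width: 0.0938
finger_force: 0.0
```

```bash
python3 - <<'E'
from tl import *
s=take('wrist','w6'); w=cloud(s); z=w[...,2]; hsv=cv2.cvtColor(s['image'],cv2.COLOR_BGR2HSV)
near=(abs(w[...,0]-.458)<.11)&(abs(w[...,1]-.373)<.11)
rect(w[near&(z>.054)&(z<.07)],'tile'); rect(w[near&(z>.02)&(z<.04)],'platform')
o=get_obs();print(o['time'],o['tool_pos'],o['width'])
a=take('scene','end'); b=take('side','ends')
for nm,s0,s1 in(('scene',load('scene0'),a),('side',load('side0'),b)):
    for k,c in(('vial',(.736,-.143)),('dish',(.6905,-.306)),('cup',(.777,.129))):
        for s in(s0,s1):
            w=cloud(s);z=w[...,2]; rect(w[(abs(w[...,0]-c[0])<.06)&(abs(w[...,1]-c[1])<.06)&(z>.012)&(z<.09)],nm+k)
cv2.imwrite('pics/end.png',np.hstack([cv2.resize(a['image'][100:300,100:500],(800,400))])) 
cv2.imwrite('pics/end.png',np.vstack([cv2.resize(a['image'][110:290,110:430],(600,337)),cv2.resize(s if 0 else load('w6')['image'],(600,262))]))
E
```

```text
tile 8307 c [457.  378.2] wh [108.7  64.3] ang -86.5 z [58.2 59.5 61.2]
platform 9974 c [457.2 378.3] wh [147.6 125.4] ang -86.7 z [28.1 29.4 30.7]
39.15 [0.46310501 0.27485369 0.20130852] 0.09413084626584847
scenevial 276 c [ 734.9 -146.1] wh [34.3 29.9] ang -25.0 z [17.3 50.7 79.1]
scenevial 277 c [ 737.1 -146.8] wh [32.3 30.3] ang 14.1 z [17.7 50.6 79.1]
scenedish 748 c [ 690.5 -308. ] wh [95.2 94.4] ang -39.9 z [17.6 21.  23.5]
scenedish 743 c [ 690.  -307.2] wh [96.8 94.9] ang -64.3 z [17.5 21.1 23.7]
scenecup 497 c [776.9 127.3] wh [55.2 53.4] ang -9.4 z [16.  41.  57.7]
scenecup 499 c [776.2 127.2] wh [55.9 53.8] ang -9.8 z [15.6 40.4 57.8]
sidevial 179 c [ 737.2 -141. ] wh [31.6 31.2] ang 38.5 z [16.6 49.7 78.7]
sidevial 179 c [ 737.3 -140.1] wh [32.4 30.1] ang -32.9 z [16.3 51.  77.9]
sidedish 348 c [ 690.9 -305. ] wh [94.3 93.9] ang -0.8 z [16.7 20.6 23.6]
sidedish 353 c [ 692.2 -304.8] wh [93.7 92.9] ang 31.5 z [16.4 20.4 23.5]
sidecup 468 c [777.9 130.7] wh [52.6 52.3] ang 80.4 z [15.3 39.4 57.1]
sidecup 471 c [777.9 130.2] wh [52.6 51.3] ang 82.1 z [15.  39.1 57.4]
```

View pics/end.png

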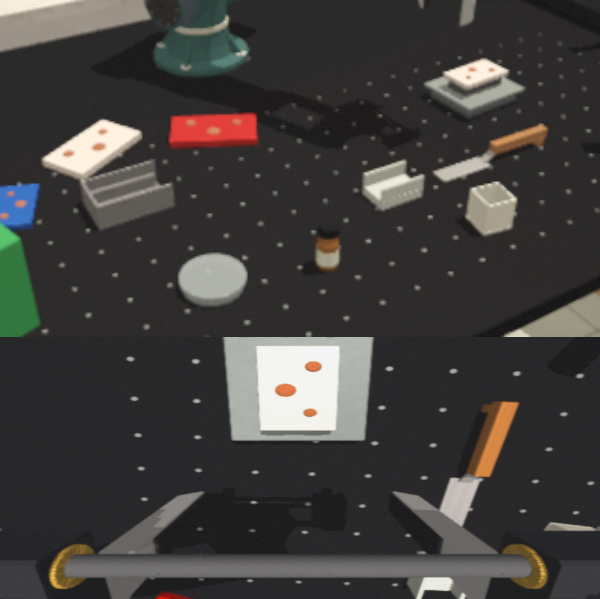

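The tile lies on the stand's pad at (477,72), within 1 mm and 0.2° of the pad. The spatula is flat on the bench at (490,155), the tray and saddle are empty, and the vial, dish and cup have not moved. Handing in.

```bash
python3 -c "
from bench import close_job
print(close_job())"
```

```text
the job is handed in; nothing more can be done
None
```

The job is handed in, at about 39 s on the robot's clock. The last pictures showed the tile centred lengthwise on the imaging stand's pad (within about 1 mm and 0.2°), the spatula flat on the bench, and the vial, dish and cup unmoved.

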